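Cover the casserole

ROBOT

A 6-joint arm with a two-finger parallel gripper is mounted at the origin on the work surface. World frame = base frame: x ahead of the robot, y to its left, z up, the work surface at z = 0. Lengths are in m, angles in rad, forces in N, time in s.
With the tool pointing down it reaches from about 0.375 to 0.9 m from the base axis. Payload 3.1 kg.
Tool frame: the origin (TCP) lies on the centre line of the jaws, within the pads' length; the fingertips stand 19 mm ahead of it and the grasp point (between the pads) is the TCP; z points along the fingers, y is the line along which they close (so a half turn about z gives the same grasp; the last joint's range is limited). The gripper opens to 85 mm and grips with 20 to 120 N. Pads are 22 mm wide; open, the fingers measure 114 mm over their backs; the gripper's body (76 mm by 85 mm) begins 54 mm behind the grasp point. The pads swing forward as they close: fully open they stand 13 mm farther back than shut.
Start: joints at [-1.327, 0.527, 1.433, -0, 1.181, -0.178], TCP at [0.256, -0.57, 0.25] pointing down, gripper open.
Joint ranges: [-3.08, 3.08], [-0.75, 2.2], [0.22, 2.44], [-1.43, 4.57], [0, 2.65], [-2.85, 2.85]. Speed limits (rad/s): [2.79, 2.79, 3.14, 3.14, 3.14, 3.14].

INTERFACE

Orientations are given as a unit quaternion [x, y, z, w].
In Python, from station import manip, cams, sign_off gives the robot as it stands.
- The arm moves only by the tool carry_out, never from a script. Its argument "targets" is a list that holds one entry, the list of rows, each a list of 7 numbers: the shift along the tool's x, y, z in cm, then the turn, a rotation vector about the tool's x, y, z in degrees, then the finger opening in cm, from 0 to 8.54. A call has 1 to 12 rows; each row is the pose to reach, as a shift and turn from the pose commanded when the call began, along the tool's axes at that moment; what a row does not reach only later rows make up. A row lasts 1/12 s, in which the tool goes at most 41.7 mm and 7.16 degrees, less where a joint would pass 70% of its speed; a pose out of reach is approached as far as the arm can. A call with a gripper value outside its range is refused whole. The fingers move at their own pace and stop on an object; "force" is the grip in N (left out, the last holds). Time passes only in rows, so rows that repeat a pose let the fingers close. It gives the time, the measured TCP pose, the force, the opening and the grip force at its end, in the units of the state.
- manip.sense(): the state, without advancing time (a new reading comes with each control period).
- cams.snapshot(name): name is "scene" or "side" or "wrist"; returns the picture (400x640x3 uint8, red, green, blue); there is no depth.
- cams.camera_info(name): a dict with "K" (3x3 intrinsics, pixels), "T" (4x4, takes a point from camera to world coordinates). Camera axes: x right, y down, z forward; pixel columns grow to the right and rows downward; lengths in m; the calibration is good to about 2 mm. The wrist camera is an equidistant fisheye: a pixel r from the principal point sees the ray r / f radians off the axis. A picture is of the moment at which its call begins: read the wrist's pose just before it. camera_info takes no time and is no camera call; for the wrist camera it gives the pose at the moment of the call.
- sign_off(): hands the job in; it is judged then, once.
The state is a dict: "t": time; "q": joint angles; "qd": joint speeds; "tau": joint torques, N m; "tcp_pos": TCP position; "tool_rot": TCP orientation; "force": force on the tool from outside, world axes, zero at the start; "ft_torque": the same for the moment, N m; "finger_gap": opening from 0.0 (shut) to 1.0 (fully open); "gripper_force": force on a finger pad.
Only numpy, scipy, OpenCV 4.12 (cv2) and the standard library are available. Lean on these libraries where they do the work, as an engineer would, in place of code of your own. Each camera call takes 0.05 s, during which the arm holds its last target. There are 200 camera calls.

TASK

The wooden spatula was left lying across the open casserole. Lay it flat on the chopping board, then set the casserole's lid gently onto the pot, seated and level all round; do not drop it on. Leave the pot, the oil bottle, the bowl and the mug where they stand.

Things in the scene. Friction and masses are not known exactly. Their poses are not given: they have to be found in the camera images.
- pot: Round casserole of dark grey enamelled steel, open on top, 1.8 kg, loose on the counter. 170 mm outside diameter, 95 mm high, wall 5 mm, mouth 160 mm wide, inside 90 mm deep. Two loop handles stick out at its +y and -y sides to 117 mm from the axis, tops about 79 mm high. Origin: centre of its underside, z up.
- pot_rim (a point): Centre of the casserole's mouth, in the plane of the rim's top (95 mm above the pot's underside).
- lid: Its round lid, dark grey steel, 0.4 kg, right way up on the counter: 180 mm disc, 10 mm thick; below it a tapered step 8 mm deep (151 mm wide, 142 at its foot) that drops into the 160 mm mouth until the disc rests on the rim; on top a steel knob, an upright cylinder 34 mm wide, 30 mm high. Origin: centre of the step's underside, z up; disc underside at 8, knob foot at 18, knob top at 48 mm.
- lid_seat (a point): On the lid's axis, in the plane of the disc's underside (8 mm above the lid's origin): it meets pot_rim when the lid is seated.
- lid_knob (a point): On the knob's axis, 40 mm above the lid's origin, 8 mm below the knob's top and 22 mm above the disc: the point to grip.
- spatula: Flat wooden spatula, 70 g, 280 mm long, lying across the casserole's rim at the start. Along its x: handle 18 mm wide, 12 mm thick, from x = -160 to +50 mm, then the blade, 55 mm wide, 6 mm thick, to x = +120 mm. Origin: in its flat underside, at the centre of mass, where the handle passes over the mouth; z up.
- board: Wooden chopping board lying on the counter, 280 mm along its x, 180 mm along its y, 18 mm thick, does not move. Origin: centre of its underside.
- board_top (a point): Centre of the chopping board's top face, axes as the board.
- oil: Bystander: green glass oil bottle, 64 mm in diameter, 220 mm high. Origin: centre of its underside.
- bowl: Bystander: small dark wooden bowl, 90 mm across, 45 mm high. Origin: centre of its underside.
- mug: Bystander: dark blue mug, 80 mm across, 90 mm high, with a handle at its +y. Origin: centre of its underside.
Not all that is in view belongs to the job. Leave any orange or white look-alike of the lid alone.

How it is judged:
On the way, in this order (a step that is already met when the one before it is completed fails the run):
1. the spatula lies flat on the chopping board, released (x of spatula in the frame of board_top between -0.13 and 0.13 m and y of spatula in the frame of board_top between -0.08 and 0.08 m and z of spatula in the frame of board_top between -0.004 and 0.02 m and angle between the z axis of spatula and the z axis of board, either way round below 0.1 rad and contact force between the fingers and spatula below 0.1 N), for 0.2 s.
2. the lid is seated level on the pot's rim (z of lid_seat in the frame of pot_rim between -0.003 and 0.003 m and horizontal distance between lid_seat and pot_rim below 0.007 m and angle between lid's own z axis and vertical below 0.03 rad), for 0.2 s.
At the end, for the whole second after the job is handed in: Lid on the pot: disc within 3 mm of the rim plane, centred within 7 mm, tilt under 0.03 rad, pot upright. Spatula flat (0.1 rad) on the board, its origin at least 10 mm inside the edges. Both released; lid, pot and spatula at rest (under 20 mm/s) (all of step 1 and all of step 2 and contact force between the fingers and lid below 0.1 N and angle between pot's own z axis and vertical below 0.03 rad and linear speed of each of lid, pot, spatula below 0.02 m/s); the robot touches nothing.
It fails at once if the lid is dropped or slammed onto the pot (faster than 0.6 m/s within 20 mm of its seat) (distance between lid_seat and pot_rim below 0.02 m and linear speed of lid above 0.6 m/s).
It fails at once if the pot is pushed more than 50 mm or tipped more than 0.3 rad (distance of pot from where it was at the start of the episode above 0.05 m or angle between pot's own z axis and vertical above 0.3 rad).
It fails at once if the bottle, bowl or mug is moved more than 30 mm or tipped more than 0.3 rad (distance of any of oil, bowl, mug from where it was at the start of the episode above 0.03 m or angle between any of oil, bowl, mug's own z axis and vertical above 0.3 rad).
It also fails if it takes over 72 s, if anything falls off the work surface, if the arm or the gripper's body presses on something with over 40 N, if the wrist force passes 120 N, or if a joint passes its speed limit or range.

## Working session

There is one attempt and no reset: what is moved stays moved. The work goes in short steps, Python scripts to look and compute and a tool call to move; the robot and the scene stay as the last step left them, time stands still between calls to the robot, and variables do not carry over. Pictures are saved under pics/ and viewed, at most 10 in all, crops included, and the job is handed in when it is done.

Besides the shell and the picture viewer there is one more tool, called after "Request:" in YAML: its name, and indented under it one key for each argument. carry_out: Moves the arm, as the interface text tells. Its arguments: {"type":"object","properties":{"targets":{"type":"array"},"force":{"type":"number"}},"required":["targets"]}

```bash
mkdir -p pics; ls; cat > h.py <<'E'
import numpy as np, cv2
from scipy.spatial.transform import Rotation as R
from station import manip, cams, sign_off
def snap(n,f):
    i=cams.camera_info(n); im=cams.snapshot(n); cv2.imwrite(f,im[:,:,::-1]); return im,i
def onplane(i,uv,z):
    K=np.array(i["K"]);T=np.array(i["T"])
    p=np.c_[np.atleast_2d(uv),np.ones(len(np.atleast_2d(uv)))]@np.linalg.inv(K).T
    d=p@T[:3,:3].T; o=T[:3,3]
    return o+d*((z-o[2])/d[:,2])[:,None]
def proj(i,P):
    K=np.array(i["K"]);T=np.array(i["T"])
    c=(np.atleast_2d(P)-T[:3,3])@T[:3,:3]; c=c@K.T
    return c[:,:2]/c[:,2:]
E
python3 - <<'E'
from h import *
for n in("scene","side"):
    im,i=snap(n,f"pics/{n}0.png"); print(n,np.round(i["K"],1).tolist(),np.round(i["T"],3).tolist())
print({k:np.round(v,3).tolist() for k,v in manip.sense().items()})
E
```

```text
pics
scene [[394.8, 0.0, 320.1], [0.0, 394.8, 195.8], [0.0, 0.0, 1.0]] [[-0.17, 0.659, -0.733, 1.263], [0.985, 0.097, -0.141, 0.118], [-0.021, -0.746, -0.665, 0.817], [0.0, 0.0, 0.0, 1.0]]
side [[431.5, 0.0, 313.8], [0.0, 431.5, 196.7], [0.0, 0.0, 1.0]] [[-0.797, -0.473, 0.376, -0.045], [-0.604, 0.61, -0.513, 0.69], [0.013, -0.636, -0.772, 1.144], [0.0, 0.0, 0.0, 1.0]]
{'t': 0.1, 'q': [-1.326, 0.528, 1.434, 0.0, 1.181, -0.179], 'qd': [0.0, -0.002, -0.004, 0.001, -0.001, -0.0], 'tau': [0.0, -44.331, -17.859, -0.0, 0.004, -0.0], 'tcp_pos': [0.256, -0.569, 0.249], 'tool_rot': [0.978, 0.21, -0.0, -0.001], 'force': [-0.462, -0.772, 0.602], 'ft_torque': [-0.017, 0.016, -0.019], 'gripper_force': 0.0, 'finger_gap': 0.997}
```

View pics/scene0.png

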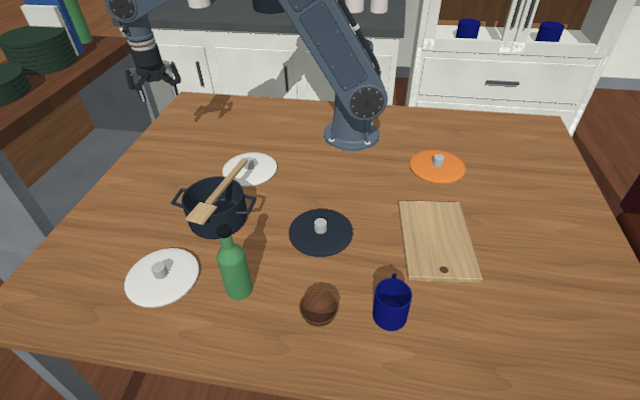

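View pics/side0.png

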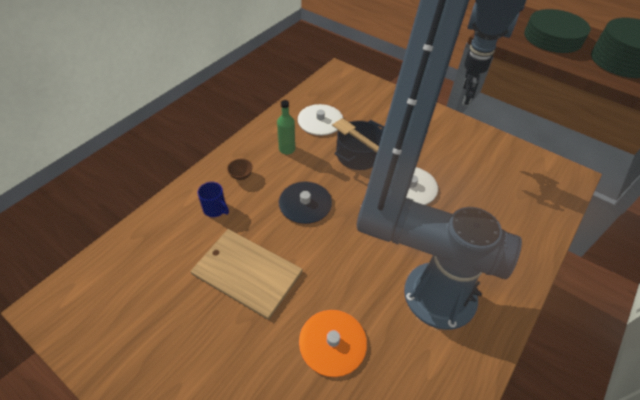

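The scene view shows the pot at (217,207). The spatula's blade is at (201,213) and its handle end at (244,163). The board is at (438,240), oil at (233,270), bowl at (320,306) and mug at (392,303).
Lid candidates: dark (321,231), white (250,168), white (162,277), orange (437,166). I choose the dark one, since the lid is described as dark grey steel. Next I measure and check it in a crop.

```bash
python3 - <<'E'
from h import *
im=cv2.imread("pics/scene0.png"); i=cams.camera_info("scene")
a=cv2.resize(im[150:260,165:365],None,fx=4,fy=4,interpolation=cv2.INTER_CUBIC); cv2.imwrite("pics/crop0.png",a)
hsv=cv2.cvtColor(im,cv2.COLOR_BGR2HSV)
dark=(im.max(2)<75).astype(np.uint8)
def comp(m,uv):
    n,l,s,c=cv2.connectedComponentsWithStats(m.astype(np.uint8)); return l==l[uv[1],uv[0]]
L=comp(dark,(305,240)); c,_=cv2.findContours(L.astype(np.uint8),0,2); c=max(c,key=len)
pts=onplane(i,c[:,0,:].astype(float),0.013); (x,y),r=cv2.minEnclosingCircle(pts[:,:2].astype(np.float32)); print("lid",x,y,r, cv2.fitEllipse(pts[:,:2].astype(np.float32)), c.reshape(-1,2).min(0),c.reshape(-1,2).max(0))
print("hsv board",hsv[230,435],"blade",hsv[213,201],"handle",hsv[178,234],"table",hsv[330,250])
E
```

```text
lid 0.523089587688446 -0.024716714397072792 0.09041600674390793 ((0.5231618881225586, -0.02620936557650566), (0.17429384589195251, 0.17748305201530457), 95.01022338867188) [289 209] [352 256]
hsv board [ 18  83 188] blade [ 19  82 190] handle [ 21  21 157] table [ 15 126 154]
```

View pics/crop0.png

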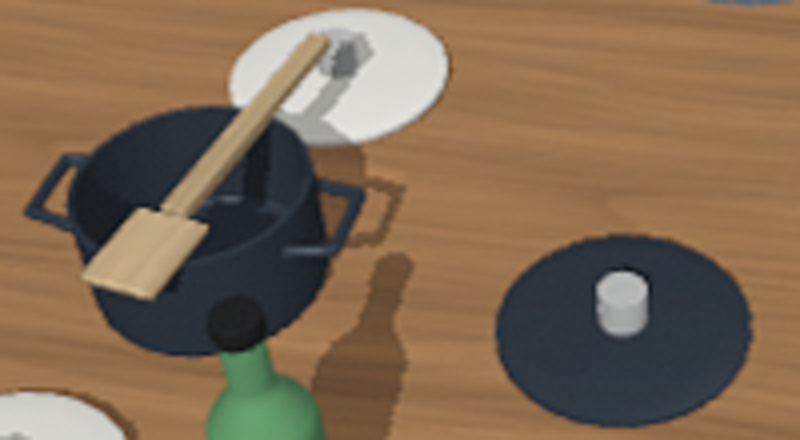

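The crop shows a dark disc with a steel knob at crop (622,300), so that is the lid. The spatula blade corners are at crop (82,278), (152,300), (209,225) and (140,208), and the handle end is at (317,38).

```bash
python3 - <<'E'
from h import *
from scipy.optimize import least_squares
i=cams.camera_info("scene"); s=cams.camera_info("side")
C=lambda l:np.array(l,float)/4+[165,150]-0.375
rim=onplane(i,C([(69,200),(120,132),(150,118),(210,107),(255,110),(302,132),(313,165),(270,240)]),.095)
f=least_squares(lambda p:np.hypot(*(rim[:,:2]-p).T)-.085,rim[:,:2].mean(0)); pot=f.x; print("pot",pot,"res",np.round(f.fun,4))
bl=onplane(i,C([(82,276),(152,298),(209,225),(140,208)]),.101); print("blade",np.round(bl,3).tolist(), [np.linalg.norm(bl[k]-bl[(k+1)%4]).round(3) for k in range(4)])
he=onplane(i,C([(305,35),(328,40)]),.107); hj=onplane(i,C([(160,210),(190,214)]),.107); print("hend",he.round(3).tolist(),"join",hj.round(3).tolist())
tip=(bl[0]+bl[1])/2; e=he.mean(0); d=(tip-e)[:2]; print("len",np.hypot(*d),"yaw",np.degrees(np.arctan2(d[1],d[0])))
u=d/np.hypot(*d); print("origin",e[:2]+.16*u, tip[:2]-.12*u)
print("knob",onplane(i,C([(624,285)]),.048))
bc=onplane(i,[(398.5,201.5),(459.5,200.5),(479.5,277),(407,277)],.018); print("board",bc.round(3).tolist(),bc.mean(0).round(3),[np.linalg.norm(bc[k]-bc[(k+1)%4]).round(3) for k in range(4)])
print("oil top",onplane(i,[(224.5,230)],.22)," bowl",onplane(i,[(320,303)],.03)," mug",onplane(i,[(393,289)],.09),"white lid knob",onplane(i,[(251,164)],.04))
for n,P in dict(tip=tip,hend=e,pot=[*pot,.095],knob=[.523,-.025,.048]).items(): print(n,"side px",proj(s,P).round(1))
im=cv2.imread("pics/side0.png"); cv2.imwrite("pics/side_crop.png",cv2.resize(im[80:240,190:390],None,fx=3.5,fy=3.5,interpolation=cv2.INTER_CUBIC))
E
```

```text
pot [ 0.51017    -0.32929338] res [-0.0012  0.0009  0.0008 -0.0009 -0.0001  0.0014 -0.0022  0.0013]
blade [[0.613, -0.363, 0.101], [0.625, -0.311, 0.101], [0.555, -0.299, 0.101], [0.546, -0.352, 0.101]] [np.float64(0.054), np.float64(0.071), np.float64(0.053), np.float64(0.068)]
hend [[0.348, -0.3, 0.107], [0.352, -0.28, 0.107]] join [[0.552, -0.334, 0.107], [0.553, -0.312, 0.107]]
len 0.2734189594143365 yaw -9.890844545534996
origin [ 0.50760146 -0.317558  ] [ 0.50111824 -0.31642756]
knob [[ 0.51769765 -0.02555477  0.048     ]]
board [[0.374, 0.184, 0.018], [0.344, 0.362, 0.018], [0.62, 0.386, 0.018], [0.647, 0.211, 0.018]] [0.496 0.286 0.018] [np.float64(0.181), np.float64(0.278), np.float64(0.176), np.float64(0.274)]
oil top [[ 0.74071966 -0.1871104   0.22      ]]  bowl [[0.76102491 0.01433747 0.03      ]]  mug [[0.7398946 0.1732902 0.09     ]] white lid knob [[ 0.28685403 -0.29633909  0.04      ]]
tip side px [[334.9 121.3]]
hend side px [[392.1 159.8]]
pot side px [[358.4 136.1]]
knob side px [[303.1 194.6]]
```

View pics/side_crop.png

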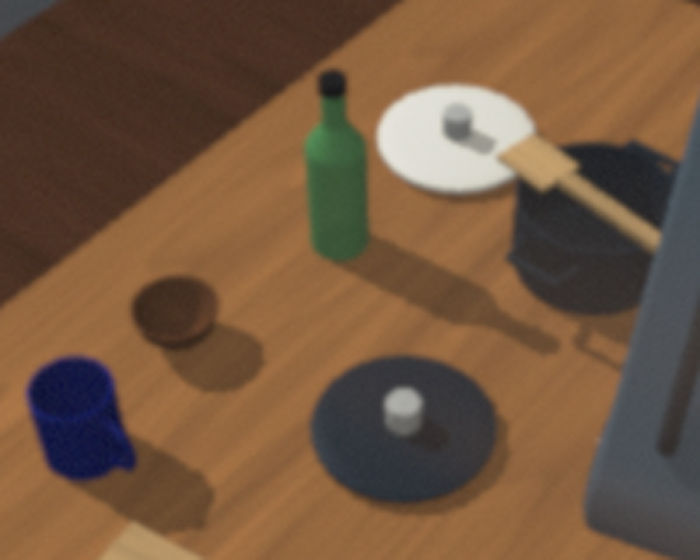

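Side crop: blade tip mid at (338.6,121.4) and knob at (305.4,193.7), both close to the scene predictions. Oil is at (0.74,-0.19), far enough from the path. Now I work out the move to above the spatula.

```bash
cat >> h.py <<'E'
def go(p,yaw):
    """shift (cm, tool axes) and turn (deg) from measured pose to world p with tool x at yaw deg, tool down"""
    s=manip.sense(); R0=R.from_quat(s["tool_rot"]); Rt=R.from_euler("z",yaw,degrees=True)*R.from_euler("x",180,degrees=True)
    d=R0.inv().apply(np.array(p)-s["tcp_pos"])*100; w=np.degrees((R0.inv()*Rt).as_rotvec())
    print("t %.2f"%s["t"],"tcp",np.round(s["tcp_pos"],4),"q6 %.2f"%s["q"][5],"F",np.round(s["force"],1),"gap %.3f gf %.1f"%(s["finger_gap"],s["gripper_force"]),"shift",d.round(2),"turn",w.round(2))
E
python3 - <<'E'
from h import *
go([.505,-.317,.22],-9.9)
E
```

```text
t 0.10 tcp [ 0.2563 -0.5694  0.2494] q6 -0.18 F [-0.5 -0.8  0.6] gap 0.997 gf 0.0 shift [ 33.03 -12.8    2.98] turn [-1.100e-01  1.000e-02  3.412e+01]
```

Request:
carry_out:
  targets:
    - [[33, -12.8, 3, -0.1, 0, 34.1, 5], [33, -12.8, 3, -0.1, 0, 34.1, 5], [33, -12.8, 3, -0.1, 0, 34.1, 5], [33, -12.8, 3, -0.1, 0, 34.1, 5], [33, -12.8, 3, -0.1, 0, 34.1, 5], [33, -12.8, 3, -0.1, 0, 34.1, 5], [33, -12.8, 3, -0.1, 0, 34.1, 5], [33, -12.8, 3, -0.1, 0, 34.1, 5], [33, -12.8, 3, -0.1, 0, 34.1, 5], [33, -12.8, 3, -0.1, 0, 34.1, 5], [33, -12.8, 3, -0.1, 0, 34.1, 5], [33, -12.8, 3, -0.1, 0, 34.1, 5]]

```text
t: 1.1
tcp_pos: [0.5045, -0.318, 0.22]
tool_rot: [0.996, -0.086, -0.0, 0.001]
force: [0.4, 0.2, 0.0]
finger_gap: 0.583
gripper_force: 0.0
```

```bash
python3 - <<'E'
from h import *
go([.505,-.317,.11],-9.9)
im,i=snap("wrist","pics/w1.png"); print(np.round(i["K"],1).tolist(),np.round(i["T"],3).tolist())
E
```

```text
t 1.10 tcp [ 0.5045 -0.318   0.22  ] q6 0.99 F [0.4 0.2 0. ] gap 0.583 gf 0.0 shift [ 0.04 -0.13 11.  ] turn [0.11 0.02 0.05]
[[309.7, 0.0, 313.9], [0.0, 309.7, 199.9], [0.0, 0.0, 1.0]] [[-0.171, -0.95, -0.261, 0.571], [-0.985, 0.165, 0.044, -0.33], [0.001, 0.265, -0.964, 0.344], [0.0, 0.0, 0.0, 1.0]]
```

View pics/w1.png

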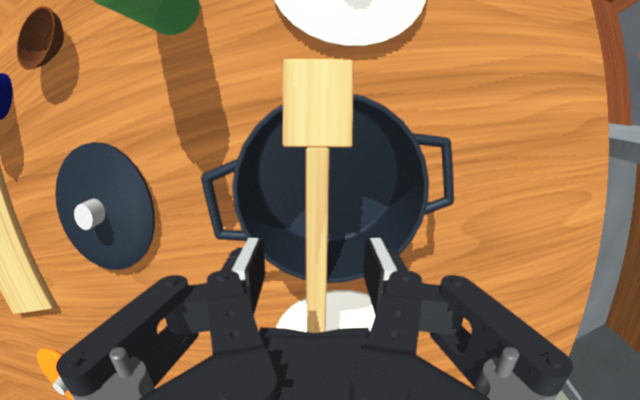

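The wrist view shows the handle centred at col 317 between the fingers (cols 247 and 380), aligned with the jaws, and the pot rim spanning cols 235–428. I descend and grip.

Request:
carry_out:
  targets:
    - [[0, -0.1, 4, 0, 0, 0, 5], [0, -0.1, 8, 0, 0, 0, 5], [0, -0.1, 10, 0, 0, 0, 5], [0, -0.1, 11, 0, 0, 0, 5], [0, -0.1, 11, 0, 0, 0, 5], [0, -0.1, 11, 0, 0, 0, 1], [0, -0.1, 11, 0, 0, 0, 1], [0, -0.1, 11, 0, 0, 0, 1], [0, -0.1, 11, 0, 0, 0, 1], [0, -0.1, 11, 0, 0, 0, 1], [0, -0.1, 11, 0, 0, 0, 1], [0, -0.1, 11, 0, 0, 0, 1]]
  force: 30

```text
t: 2.15
tcp_pos: [0.5061, -0.3182, 0.1124]
tool_rot: [0.996, -0.086, 0.002, 0.002]
force: [-0.7, -1.4, 6.1]
finger_gap: 0.198
gripper_force: 31.7
```

Gripped (gap about 17 mm). I lift.

Request:
carry_out:
  targets:
    - [[0, 0, -1, 0, 0, 0, 1], [0, 0, -3, 0, 0, 0, 1], [0, 0, -6, 0, 0, 0, 1], [0, 0, -9, 0, 0, 0, 1], [0, 0, -9, 0, 0, 0, 1], [0, 0, -9, 0, 0, 0, 1]]

```text
t: 2.65
tcp_pos: [0.506, -0.3173, 0.2029]
tool_rot: [0.996, -0.086, 0.002, 0.002]
force: [-0.5, -0.6, -1.4]
finger_gap: 0.203
gripper_force: 30.9
```

```bash
python3 - <<'E'
from h import *
b=np.array([.496,.286]); u=np.array([np.cos(np.radians(5.4)),np.sin(np.radians(5.4))])
go([*(b+.02*u),.20],5.4)
im,i=snap("wrist","pics/w2.png")
im2,_=snap("scene","pics/s2.png")
cv2.imwrite("pics/w2s.png",np.hstack([cv2.resize(im,(400,250)),im2[100:350,100:500]])[:,:,::-1])
E
```

```text
t 2.65 tcp [ 0.506  -0.3173  0.2029] q6 1.00 F [-0.5 -0.6 -1.4] gap 0.203 gf 30.9 shift [ -9.38 -59.79   0.  ] turn [  0.27  -0.23 -15.25]
```

View pics/w2s.png

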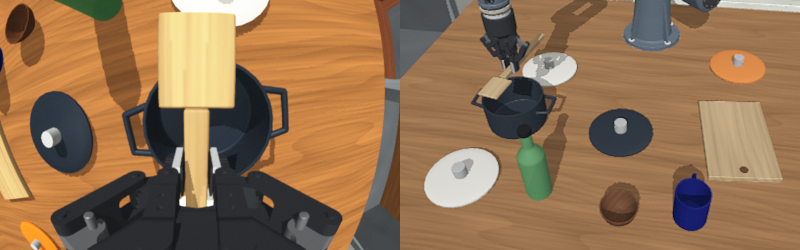

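The spatula is held level in both views. I carry it over the board.

Request:
carry_out:
  targets:
    - [[-1, -3, 0, 0, 0, -5, 1], [-2, -7, 0, 0, 0, -10, 1], [-2, -11, 0, 0, 0, -15.2, 1], [-3, -15, 0, 0, 0, -15.2, 1], [-3, -19, 0, 0, 0, -15.2, 1], [-4, -23, 0, 0, 0, -15.2, 1], [-4, -27, 0, 0, 0, -15.2, 1], [-5, -31, 0, 0, 0, -15.2, 1], [-6, -35, 0, 0, 0, -15.2, 1], [-6, -39, 0, 0, 0, -15.2, 1], [-7, -43, 0, 0, 0, -15.2, 1], [-7, -45, 0, 0, 0, -15.2, 1]]

```text
t: 3.75
tcp_pos: [0.5103, 0.1426, 0.1978]
tool_rot: [0.999, 0.048, -0.003, 0.0]
force: [-0.6, -0.8, 0.1]
finger_gap: 0.195
gripper_force: 30.9
```

```bash
python3 - <<'E'
from h import *
b=np.array([.496,.286]); u=np.array([np.cos(np.radians(5.4)),np.sin(np.radians(5.4))])
go([*(b+.02*u),.12],5.4)
E
```

```text
t 3.75 tcp [0.5103 0.1426 0.1978] q6 1.54 F [-0.6 -0.8  0.1] gap 0.195 gf 30.9 shift [  2.   -14.4    7.77] turn [-0.    0.32  0.1 ]
```

Request:
carry_out:
  targets:
    - [[1, -3, 2, 0, 0.3, 0, 1], [1, -6, 4, 0, 0.3, 0, 1], [1, -9, 6, 0, 0.3, 0, 1], [1.5, -12, 7, 0, 0.3, 0, 1], [2, -14, 7.8, 0, 0.3, 0, 1], [2, -14, 7.8, 0, 0.3, 0, 1], [2, -14, 7.8, 0, 0.3, 0, 1], [2, -14, 7.8, 0, 0.3, 0, 1]]

```text
t: 4.42
tcp_pos: [0.5192, 0.2789, 0.1203]
tool_rot: [0.999, 0.047, 0.001, 0.001]
force: [-1.1, 0.6, 0.6]
finger_gap: 0.204
gripper_force: 30.8
```

```bash
python3 - <<'E'
from h import *
b=np.array([.496,.286]); u=np.array([np.cos(np.radians(5.4)),np.sin(np.radians(5.4))])
go([*(b+.02*u),.041],5.4)
im,_=snap("scene","pics/s3.png"); im2,_=snap("side","pics/d3.png")
cv2.imwrite("pics/b3.png",np.hstack([cv2.resize(im[130:300,340:540],(400,340)),cv2.resize(im2[150:320,140:340],(400,340))])[:,:,::-1])
E
```

```text
t 4.42 tcp [0.5192 0.2789 0.1203] q6 1.79 F [-1.1  0.6  0.6] gap 0.204 gf 30.8 shift [-0.26 -0.95  7.92] turn [ 0.16 -0.14 -0.06]
```

View pics/b3.png

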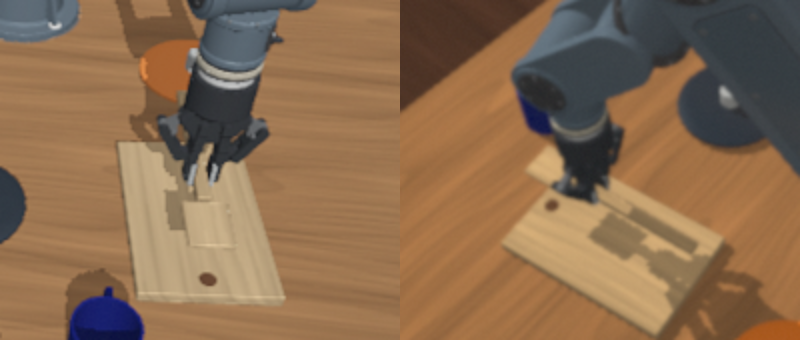

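The spatula is over the board, level and aligned. I lower it to about 4 mm above the board.

Request:
carry_out:
  targets:
    - [[-0.2, -0.9, 2, 0, 0, 0, 1], [-0.2, -0.9, 4, 0, 0, 0, 1], [-0.2, -0.9, 6, 0, 0, 0, 1], [-0.2, -0.9, 7, 0, 0, 0, 1], [-0.2, -0.9, 7.5, 0, 0, 0, 1], [-0.2, -0.9, 7.9, 0, 0, 0, 1], [-0.2, -0.9, 7.9, 0, 0, 0, 1], [-0.2, -0.9, 7.9, 0, 0, 0, 1]]

```text
t: 5.18
tcp_pos: [0.5185, 0.2882, 0.043]
tool_rot: [0.999, 0.046, 0.003, 0.001]
force: [-0.6, 0.2, -0.3]
finger_gap: 0.202
gripper_force: 30.9
```

Request:
carry_out:
  targets:
    - [[0, 0, 0.2, 0, 0, 0, 1], [0, 0, 0.4, 0, 0, 0, 1], [0, 0, 0.4, 0, 0, 0, 1]]

```text
t: 5.43
tcp_pos: [0.5179, 0.2884, 0.0385]
tool_rot: [0.999, 0.046, 0.003, 0.001]
force: [-0.2, 0.1, 0.3]
finger_gap: 0.201
gripper_force: 30.9
```

Request:
carry_out:
  targets:
    - [[0, 0, 0, 0, 0, 0, 3], [0, 0, 0, 0, 0, 0, 4], [0, 0, 0, 0, 0, 0, 5], [0, 0, 0, 0, 0, 0, 5], [0, 0, -1, 0, 0, 0, 5], [0, 0, -3, 0, 0, 0, 5], [0, 0, -7, 0, 0, 0, 5], [0, 0, -11, 0, 0, 0, 5], [0, 0, -15, 0, 0, 0, 5], [0, 0, -15, 0, 0, 0, 5]]

```text
t: 6.27
tcp_pos: [0.5217, 0.2903, 0.1973]
tool_rot: [0.999, 0.047, 0.011, -0.002]
force: [1.5, 0.1, 0.1]
finger_gap: 0.586
gripper_force: 0.0
```

```bash
python3 - <<'E'
from h import *
go([.52,-.026,.2],5.4)
snap("wrist","pics/w4.png")
E
```

```text
t 6.27 tcp [0.5217 0.2903 0.1973] q6 1.80 F [1.5 0.1 0.1] gap 0.586 gf 0.0 shift [-3.11 31.47 -0.41] turn [-0.13 -1.25 -0.06]
```

View pics/w4.png

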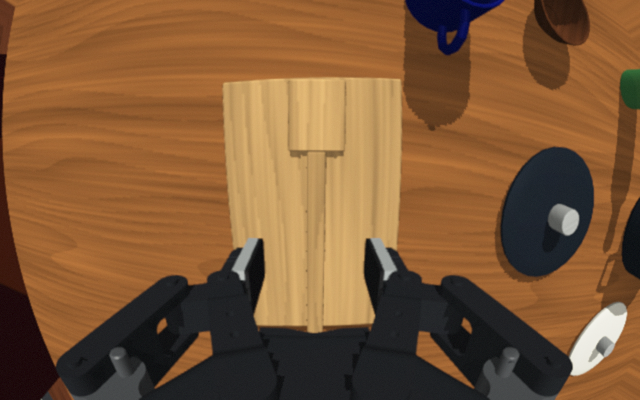

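The spatula lies flat in the middle of the board: blade at (317,116), handle down col 316. Next I go above the lid.

Request:
carry_out:
  targets:
    - [[-1, 4, 0, 0, -1, 0, 6.5], [-1, 8, 0, 0, -1, 0, 6.5], [-1, 12, 0, 0, -1, 0, 6.5], [-2, 16, 0, 0, -1, 0, 6.5], [-2, 20, 0, 0, -1, 0, 6.5], [-2, 24, 0, 0, -1, 0, 6.5], [-3, 28, 0, 0, -1, 0, 6.5], [-3, 30, 0, 0, -1, 0, 6.5], [-3, 31.5, 0, 0, -1, 0, 6.5], [-3, 31.5, 0, 0, -1, 0, 6.5], [-3, 31.5, 0, 0, -1, 0, 6.5]]

```text
t: 7.23
tcp_pos: [0.5157, -0.0283, 0.1881]
tool_rot: [0.999, 0.045, -0.007, 0.001]
force: [0.3, -0.1, -0.6]
finger_gap: 0.762
gripper_force: 0.0
```

```bash
python3 - <<'E'
from h import *
go([.52,-.026,.2],5.4)
im,i=snap("wrist","pics/w5.png"); sc,si=snap("scene","pics/s5.png")
def fray(i,uv):
    K=np.array(i["K"]);T=np.array(i["T"]); d=(np.atleast_2d(uv)-K[:2,2])/K[0,0]; r=np.linalg.norm(d,axis=1)[:,None]
    c=np.c_[d/r*np.sin(r),np.cos(r)]; return T[:3,3],c@T[:3,:3].T
def fplane(i,uv,z):
    o,d=fray(i,uv); return o+d*((z-o[2])/d[:,2])[:,None]
hsv=cv2.cvtColor(im,cv2.COLOR_RGB2HSV)
m=((hsv[:,:,0]>95)&(hsv[:,:,0]<125)&(hsv[:,:,1]>60)&(im.max(2)<90)).astype(np.uint8)
n,l,s,c=cv2.connectedComponentsWithStats(m)
for k in range(1,n):
    if s[k,4]>1500: print(s[k],c[k].round())
g=((hsv[:,:,1]<40)&(im.max(2)>120)).astype(np.uint8)
n,l,s,c=cv2.connectedComponentsWithStats(g)
for k in range(1,n):
    if s[k,4]>150: print("grey",s[k],c[k].round(), fplane(i,c[k],.045).round(4))
E
```

```text
t 7.23 tcp [ 0.5157 -0.0283  0.1881] q6 1.22 F [ 0.3 -0.1 -0.6] gap 0.762 gf 0.0 shift [ 0.43 -0.19 -1.2 ] turn [ 0.04  0.79 -0.2 ]
[  226    95   175   166 21071] [313. 178.]
[  500   151   134   154 15154] [566. 224.]
grey [ 558    0   76  124 7121] [596.  59.] [[ 0.709  -0.3442  0.045 ]]
grey [ 293  165   40   43 1304] [313. 186.] [[ 0.5201 -0.0273  0.045 ]]
grey [211 240  31  44 498] [225. 261.] [[0.437  0.0526 0.045 ]]
grey [387 240  31  44 491] [403. 261.] [[ 0.4531 -0.1233  0.045 ]]
grey [ 432  339   53   54 1154] [456. 366.] [[ 0.2955 -0.2392  0.045 ]]
grey [  0 372  23  28 399] [  8. 389.] [[-0.1021  0.7532  0.045 ]]
```

View pics/w5.png

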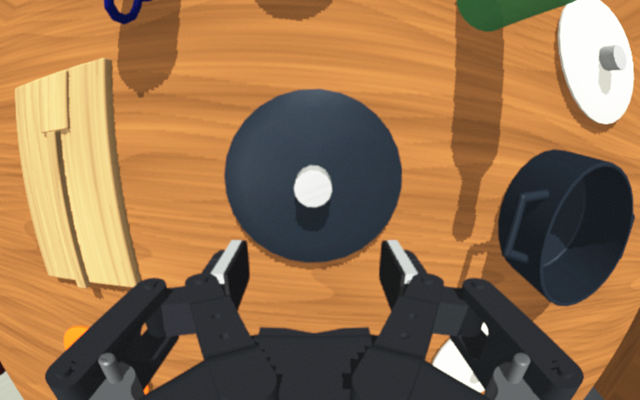

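The wrist view shows the lid disc centred near (313,175), with its knob at (313,186) between the fingers. I refine the lid and pot centres with fisheye circle fits.

```bash
cat >> h.py <<'E'
def fplane(i,uv,z):
    K=np.array(i["K"]);T=np.array(i["T"]); d=(np.atleast_2d(uv)-K[:2,2])/K[0,0]; r=np.linalg.norm(d,axis=1)[:,None]
    d=np.c_[d/r*np.sin(r),np.cos(r)]@T[:3,:3].T; return T[:3,3]+d*((z-T[2,3])/d[:,2])[:,None]
def circ(P,r):
    from scipy.optimize import least_squares
    f=least_squares(lambda p:np.hypot(*(P[:,:2]-p).T)-r,P[:,:2].mean(0),loss="soft_l1",f_scale=.001); return f.x,np.sqrt(np.mean(f.fun**2)),np.hypot(*(P[:,:2]-f.x).T).mean()
E
python3 - <<'E'
from h import *
i=cams.camera_info("wrist")
def mask(im):
    h=cv2.cvtColor(im,cv2.COLOR_BGR2HSV); return ((h[:,:,0]>95)&(h[:,:,0]<125)&(h[:,:,1]>60)&(im.max(2)<90)).astype(np.uint8)
def cont(m,lab):
    n,l,s,c=cv2.connectedComponentsWithStats(m); k=l[lab[1],lab[0]]
    c,_=cv2.findContours((l==k).astype(np.uint8),0,1); return max(c,key=len)[:,0].astype(float)
c=cont(mask(cv2.imread("pics/w5.png")),(270,150)); print("lid",circ(fplane(i,c,.018),.09))
# pot from w1
j=dict(K=i["K"],T=np.array([[-0.171,-0.95,-0.261,0.571],[-0.985,0.165,0.044,-0.33],[0.001,0.265,-0.964,0.344],[0,0,0,1]]))
c=cont(mask(cv2.imread("pics/w1.png")),(260,180)); P=fplane(j,c,.095); r=np.hypot(*(P[:,:2]-[.51,-.329]).T); P=P[abs(r-.085)<.006]
ang=np.degrees(np.arctan2(P[:,1]+.329,P[:,0]-.51)); print("pot",len(P),np.histogram(ang,8)[0],circ(P,.085))
E
```

```text
lid (array([ 0.5149349 , -0.02642197]), np.float64(0.007022933514344979), np.float64(0.08446704493879278))h.py:25: RuntimeWarning: Mean of empty slice.
  f=least_squares(lambda p:np.hypot(*(P[:,:2]-p).T)-r,P[:,:2].mean(0),loss="soft_l1",f_scale=.001); return f.x,np.sqrt(np.mean(f.fun**2)),np.hypot(*(P[:,:2]-f.x).T).mean()
  ret = um.true_divide(
Traceback (most recent call last):
  File "h.py", line 25, in circ
    f=least_squares(lambda p:np.hypot(*(P[:,:2]-p).T)-r,P[:,:2].mean(0),loss="soft_l1",f_scale=.001); return f.x,np.sqrt(np.mean(f.fun**2)),np.hypot(*(P[:,:2]-f.x).T).mean()
ValueError: Initial guess is outside of provided bounds
```

```bash
python3 - <<'E'
from h import *
i=cams.camera_info("wrist")
im=cv2.cvtColor(cams.snapshot("wrist"),cv2.COLOR_RGB2BGR); print(manip.sense()["tcp_pos"].round(4) if hasattr(manip.sense()["tcp_pos"],"round") else manip.sense()["tcp_pos"])
def cont(im,lab):
    m=((im[:,:,0].astype(int)>im[:,:,2]+3)).astype(np.uint8)
    n,l,s,c=cv2.connectedComponentsWithStats(m); k=l[lab[1],lab[0]]; print(s[k])
    c,_=cv2.findContours((l==k).astype(np.uint8),0,1); return max(c,key=len)[:,0].astype(float)
c=cont(im,(270,150)); P=fplane(i,c,.018); print("lid",circ(P,.09), P.min(0),P.max(0))
h=cv2.cvtColor(im,cv2.COLOR_BGR2HSV); g=((h[:,:,1]<40)&(im.max(2)>120)).astype(np.uint8); n,l,s,cc=cv2.connectedComponentsWithStats(g); k=l[184,313]; print("knob",s[k],fplane(i,cc[k],.048))
j=dict(K=i["K"],T=np.array([[-0.171,-0.95,-0.261,0.571],[-0.985,0.165,0.044,-0.33],[0.001,0.265,-0.964,0.344],[0,0,0,1]]))
c=cont(cv2.imread("pics/w1.png"),(260,180)); P=fplane(j,c,.095); print(P.min(0),P.max(0))
r=np.hypot(*(P[:,:2]-[.51,-.329]).T); P=P[abs(r-.085)<.008]
if len(P): print("pot",len(P),np.histogram(np.degrees(np.arctan2(P[:,1]+.329,P[:,0]-.51)),8,(-180,180))[0],circ(P,.085))
E
```

```text
[ 0.5158 -0.0267  0.1883]
[  227    90   175   172 22315]
lid (array([ 0.51747707, -0.02743282]), np.float64(0.0035486885907700153), np.float64(0.08671770031115335)) [ 0.43191865 -0.11428118  0.018     ] [0.60647804 0.05938018 0.018     ]
knob [ 295  165   39   43 1311] [[ 0.52080521 -0.02723487  0.048     ]]
[ 202  106  103  173 9256]
[ 0.4319121  -0.31817744  0.095     ] [ 0.58449762 -0.22629461  0.095     ]
pot 117 [ 0  0  0  0 19 21 37 40] (array([ 0.50875238, -0.33385404]), np.float64(0.004380957737193595), np.float64(0.08540206952109938))
```

Request:
carry_out:
  targets:
    - [[0, 4, -1, 0, 0.8, 0, 6.5], [0, 8, -2, 0, 0.8, 0, 6.5], [0, 12, -3, 0, 0.8, 0, 6.5], [-1, 16, -3, 0, 0.8, 0, 6.5], [-2, 20, -3, 0, 0.8, 0, 6.5], [-2, 24, -3, 0, 0.8, 0, 6.5], [-2, 27, -3, 0, 0.8, 0, 6.5], [-2, 29, -3, 0, 0.8, 0, 6.5], [-2, 30, -3, 0, 0.8, 0, 6.5], [-2, 30, -3, 0, 0.8, 0, 6.5], [-2, 30, -3, 0, 0.8, 0, 6.5], [-2, 30, -3, 0, 0.8, 0, 6.5]]

```text
t: 8.38
tcp_pos: [0.5246, -0.326, 0.2191]
tool_rot: [0.999, 0.047, 0.0, -0.0]
force: [0.7, -0.1, 0.2]
finger_gap: 0.76
gripper_force: 0.0
```

```bash
python3 - <<'E'
from h import *
go([.51,-.33,.22],5.4)
i=cams.camera_info("wrist"); im=cv2.cvtColor(cams.snapshot("wrist"),cv2.COLOR_RGB2BGR); cv2.imwrite("pics/w6.png",im)
np.save("T6.npy",i["T"])
m=(im[:,:,0].astype(int)>im[:,:,2]+3).astype(np.uint8)
n,l,s,c=cv2.connectedComponentsWithStats(m); ks=[k for k in range(1,n) if s[k,4]>1500]; print(s[ks].tolist())
a=im.copy(); a[m>0]=a[m>0]//2+np.array([127,0,127],np.uint8); cv2.imwrite("pics/w6m.png",np.vstack([im[50:320,150:500],a[50:320,150:500]]))
E
```

```text
t 8.38 tcp [ 0.5246 -0.326   0.2191] q6 0.74 F [ 0.7 -0.1  0.2] gap 0.760 gf 0.0 shift [-1.49  0.26 -0.09] turn [-0.02 -0.04  0.04]
[[316, 0, 154, 82, 8714], [46, 49, 594, 351, 71855], [47, 100, 95, 130, 8943]]
```

View pics/w6m.png

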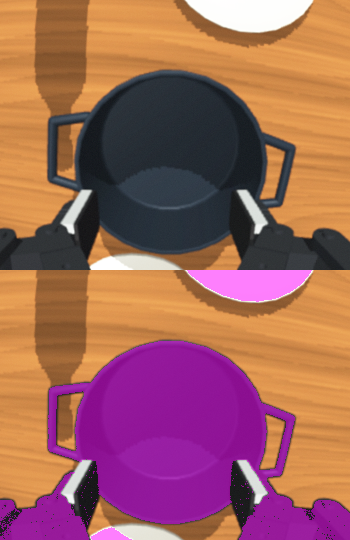

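The crop shows the full rim. Its top is at (320,120), bottom (320,302), left (225,205) and right (417,205). I fit it.

```bash
python3 - <<'E'
from h import *
im=cv2.imread("pics/w6.png"); i=dict(K=cams.camera_info("wrist")["K"],T=np.load("T6.npy"))
m=(im[:,:,0].astype(int)>im[:,:,2]+3).astype(np.uint8)
c=np.vstack(cv2.findContours(m,0,1)[0])[:,0].astype(float); P=fplane(i,c,.095)[:,:2]; x=np.array([.512,-.329])
for tol in(.012,.006,.004,.003,.003):
    r=np.hypot(*(P-x).T); Q=P[abs(r-.085)<tol]; x,e,rm=circ(Q,.085)
    print(len(Q),x.round(4),e.round(4),rm.round(4),np.histogram(np.degrees(np.arctan2(*(Q-x).T[::-1])),8,(-180,180))[0])
go([.5202,-.0272,.12],5.4)
E
```

```text
505 [ 0.506  -0.3315] 0.0054 0.0835 [66 72 39 70 74 45 75 64]
398 [ 0.5054 -0.3325] 0.0024 0.0836 [65 35 32 69 75 31 29 62]
370 [ 0.5052 -0.3331] 0.002 0.0835 [65 24 29 69 76 26 19 62]
333 [ 0.5048 -0.3331] 0.0018 0.0836 [65 16 27 70 76 24 13 42]
312 [ 0.5046 -0.3331] 0.0017 0.0837 [63 16 27 70 76 23 12 25]
t 8.43 tcp [ 0.5246 -0.326   0.2192] q6 0.74 F [-0.1  0.4 -0.9] gap 0.761 gf 0.0 shift [  2.39 -29.79   9.92] turn [ 0.01 -0.05  0.05]
```

```bash
python3 - <<'E'
from h import *
from scipy.optimize import least_squares
def free(P,x,r0,tol=.006):
    p=np.array([*x,r0])
    for k in range(6):
        r=np.hypot(*(P-p[:2]).T); Q=P[abs(r-p[2])<tol]
        a=np.digitize(np.degrees(np.arctan2(*(Q-p[:2]).T[::-1])),np.arange(-180,181,10)); w=1/np.sqrt(np.bincount(a)[a])
        f=least_squares(lambda q:w*(np.hypot(*(Q-q[:2]).T)-q[2]),p,loss="soft_l1",f_scale=.0005); p=f.x
    return p.round(4),np.sqrt(np.mean((np.hypot(*(Q-p[:2]).T)-p[2])**2)).round(5),len(np.unique(a))
def cont(im):
    m=(im[:,:,0].astype(int)>im[:,:,2]+3).astype(np.uint8); return np.vstack(cv2.findContours(m,0,1)[0])[:,0].astype(float)
i=dict(K=cams.camera_info("wrist")["K"],T=np.load("T6.npy"))
c=cont(cv2.imread("pics/w6.png"))
for t in(.006,.003): print("wrist pot",free(fplane(i,c,.095)[:,:2],(.507,-.332),.085,t))
s=cams.camera_info("scene"); im=cv2.imread("pics/s5.png"); c=cont(im)
P=onplane(s,c,.095)[:,:2]; keep=(P[:,0]<.53)
for t in(.005,.003): print("scene pot far half",free(P[keep],(.51,-.329),.085,t))
print("fixed r",circ(P[keep&(abs(np.hypot(*(P-[.51,-.329]).T)-.085)<.004)],.085))
c0=cont(cv2.imread("pics/scene0.png")); P=onplane(s,c0,.018)[:,:2]; print("scene lid",free(P,(.521,-.026),.09,.004))
E
```

```text
wrist pot (array([ 0.506 , -0.334 ,  0.0831]), np.float64(0.00155), 30)
wrist pot (array([ 0.5058, -0.334 ,  0.0832]), np.float64(0.00065), 28)
scene pot far half (array([ 0.5122, -0.3308,  0.0828]), np.float64(0.00137), 16)
scene pot far half (array([ 0.5115, -0.3308,  0.0823]), np.float64(0.00112), 16)
fixed r (array([ 0.51350346, -0.32921464]), np.float64(0.0010681589135254244), np.float64(0.08509500078918682))
scene lid (array([ 0.5277, -0.0255,  0.0863]), np.float64(0.0011), 36)
```

Wrist and scene agree on the pot-minus-lid offset, (-0.013,-0.306), which is what matters. I grip at (0.5215,-0.0265) and carry by that offset.

Request:
carry_out:
  targets:
    - [[0, -4, 0, 0, 0, 0, 6.5], [0, -8, 0, 0, 0, 0, 6.5], [0, -12, 0, 0, 0, 0, 6.5], [0, -16, 1, 0, 0, 0, 6.5], [1, -20, 3, 0, 0, 0, 6.5], [2, -24, 5, 0, 0, 0, 6.5], [2, -27, 7, 0, 0, 0, 6.5], [2.5, -29, 9, 0, 0, 0, 6.5], [2.5, -29.8, 9.9, 0, 0, 0, 6.5], [2.5, -29.8, 9.9, 0, 0, 0, 6.5], [2.5, -29.8, 9.9, 0, 0, 0, 6.5], [2.5, -29.8, 9.9, 0, 0, 0, 6.5]]

```text
t: 9.43
tcp_pos: [0.5231, -0.0305, 0.121]
tool_rot: [0.999, 0.046, 0.002, 0.001]
force: [0.7, 0.2, 0.4]
finger_gap: 0.763
gripper_force: 0.0
```

```bash
python3 - <<'E'
from h import *
go([.5215,-.0265,.042],5.4)
i=cams.camera_info("wrist"); im=cv2.cvtColor(cams.snapshot("wrist"),cv2.COLOR_RGB2BGR); cv2.imwrite("pics/w7.png",im)
h=cv2.cvtColor(im,cv2.COLOR_BGR2HSV); g=((h[:,:,1]<40)&(im.max(2)>120)).astype(np.uint8); n,l,s,cc=cv2.connectedComponentsWithStats(g)
for k in range(1,n):
    if s[k,4]>300 and 100<cc[k][1]<330: print(s[k],fplane(i,cc[k],.048).round(4))
E
```

```text
t 9.43 tcp [ 0.5231 -0.0305  0.121 ] q6 1.21 F [0.7 0.2 0.4] gap 0.763 gf 0.0 shift [-0.16 -0.44  7.9 ] turn [ 0.17 -0.24 -0.09]
[ 283  191   50   57 2235] [[ 0.5221 -0.0273  0.048 ]]
[210 240  32  44 518] [[0.485  0.0302 0.048 ]]
[387 240  31  44 512] [[ 0.4969 -0.0988  0.048 ]]
```

Request:
carry_out:
  targets:
    - [[-0.1, -0.2, 2, 0.1, -0.2, 0, 6.5], [-0.1, -0.2, 4, 0.1, -0.2, 0, 6.5], [-0.1, -0.2, 6, 0.1, -0.2, 0, 6.5], [-0.1, -0.2, 7, 0.1, -0.2, 0, 6.5], [-0.1, -0.2, 7.5, 0.1, -0.2, 0, 6.5], [-0.1, -0.2, 7.8, 0.1, -0.2, 0, 6.5], [-0.1, -0.2, 7.8, 0.1, -0.2, 0, 6.5], [-0.1, -0.2, 7.8, 0.1, -0.2, 0, 6.5]]

```text
t: 10.15
tcp_pos: [0.5217, -0.0282, 0.0427]
tool_rot: [0.999, 0.046, -0.0, 0.0]
force: [0.1, 0.6, -0.2]
finger_gap: 0.759
gripper_force: 0.0
```

Request:
carry_out:
  targets:
    - [[0, 0, 0, 0, 0, 0, 2.5], [0, 0, 0, 0, 0, 0, 2.5], [0, 0, 0, 0, 0, 0, 2.5], [0, 0, 0, 0, 0, 0, 2.5], [0, 0, 0, 0, 0, 0, 2.5], [0, 0, 0, 0, 0, 0, 2.5], [0, 0, 0, 0, 0, 0, 2.5]]
  force: 60

```text
t: 10.73
tcp_pos: [0.5215, -0.0276, 0.043]
tool_rot: [0.999, 0.046, -0.0, 0.0]
force: [0.2, 0.4, 5.2]
finger_gap: 0.378
gripper_force: 59.0
```

Request:
carry_out:
  targets:
    - [[0, 0, -1, 0, 0, 0, 2.5], [0, 0, -3, 0, 0, 0, 2.5], [0, 0, -6, 0, 0, 0, 2.5], [0, 0, -9, 0, 0, 0, 2.5], [0, 0, -12, 0, 0, 0, 2.5], [0, 0, -15, 0, 0, 0, 2.5], [0, 0, -16, 0, 0, 0, 2.5], [0, 0, -16, 0, 0, 0, 2.5]]

```text
t: 11.4
tcp_pos: [0.5227, -0.028, 0.2045]
tool_rot: [0.999, 0.047, 0.002, 0.001]
force: [-0.8, -0.7, -5.0]
finger_gap: 0.378
gripper_force: 60.7
```

```bash
python3 - <<'E'
from h import *
go([.5085,-.3335,.2],5.4)
E
```

```text
t 11.40 tcp [ 0.5227 -0.028   0.2045] q6 1.21 F [-0.8 -0.7 -5. ] gap 0.378 gf 60.7 shift [-4.26 30.28  0.5 ] turn [ 0.13 -0.24 -0.06]
```

Request:
carry_out:
  targets:
    - [[0, 2, 0, 0, 0, 0, 2.5], [0, 5, 0, 0, 0, 0, 2.5], [-1, 8, 0, 0, 0, 0, 2.5], [-1, 11, 0, 0, 0, 0, 2.5], [-2, 14, 0, 0, 0, 0, 2.5], [-2, 17, 0, 0, 0, 0, 2.5], [-3, 20, 0, 0, 0, 0, 2.5], [-3, 23, 0, 0, 0, 0, 2.5], [-4, 26, 0, 0, 0, 0, 2.5], [-4.2, 28, 0, 0, 0, 0, 2.5], [-4.2, 29.5, 0, 0, 0, 0, 2.5], [-4.2, 30.2, 0, 0, 0, 0, 2.5]]

```text
t: 12.4
tcp_pos: [0.5068, -0.3339, 0.1996]
tool_rot: [0.999, 0.045, -0.002, -0.001]
force: [0.2, 0.3, -5.1]
finger_gap: 0.379
gripper_force: 60.7
```

Request:
carry_out:
  targets:
    - [[0, 0, 0, 0, 0, 0, 2.5], [0, 0, 0, 0, 0, 0, 2.5], [0, 0, 0, 0, 0, 0, 2.5]]

```text
t: 12.65
tcp_pos: [0.5072, -0.3303, 0.2012]
tool_rot: [0.999, 0.047, -0.002, -0.001]
force: [-0.3, -0.4, -5.2]
finger_gap: 0.377
gripper_force: 60.7
```

```bash
python3 - <<'E'
from h import *
go([.5085,-.3335,.155],5.4)
i=cams.camera_info("wrist"); im=cv2.cvtColor(cams.snapshot("wrist"),cv2.COLOR_RGB2BGR); cv2.imwrite("pics/w8.png",im)
sc,s=snap("scene","pics/s8.png")
cv2.imwrite("pics/c8.png",np.hstack([im[40:340,140:500],cv2.resize(sc[120:270,140:320],(360,300))[:,:,::-1]]))
E
```

```text
t 12.65 tcp [ 0.5072 -0.3303  0.2012] q6 0.72 F [-0.3 -0.4 -5.2] gap 0.377 gf 60.7 shift [0.11 0.34 4.62] turn [-0.15  0.18 -0.  ]
```

View pics/c8.png

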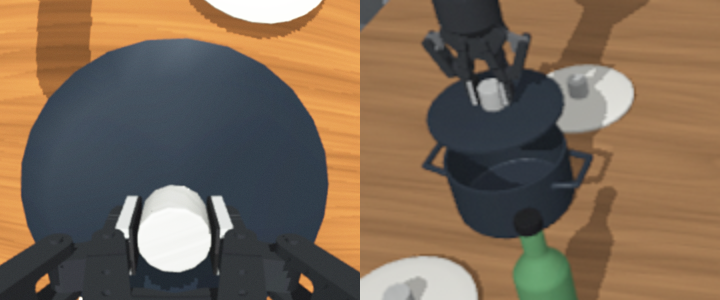

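The lid is held level (knob at crop (173,230)) and sits above the pot. I lower it to just above the rim and won't view more pictures, because I have already gone one over the limit of ten.

Request:
carry_out:
  targets:
    - [[0.1, 0.3, 1.5, -0.1, 0.2, 0, 2.5], [0.1, 0.3, 3, -0.1, 0.2, 0, 2.5], [0.1, 0.3, 4.5, -0.1, 0.2, 0, 2.5], [0.1, 0.3, 5.3, -0.1, 0.2, 0, 2.5], [0.1, 0.3, 5.7, -0.1, 0.2, 0, 2.5], [0.1, 0.3, 5.7, -0.1, 0.2, 0, 2.5], [0.1, 0.3, 5.7, -0.1, 0.2, 0, 2.5], [0.1, 0.3, 5.7, -0.1, 0.2, 0, 2.5]]

```text
t: 13.42
tcp_pos: [0.5094, -0.3356, 0.146]
tool_rot: [0.999, 0.047, 0.002, 0.002]
force: [-0.4, 0.1, -4.6]
finger_gap: 0.377
gripper_force: 60.7
```

```bash
python3 - <<'E'
from h import *
go([.5085,-.3335,.130],5.4)
E
```

```text
t 13.42 tcp [ 0.5094 -0.3356  0.146 ] q6 0.71 F [-0.4  0.1 -4.6] gap 0.377 gf 60.7 shift [-0.07 -0.22  1.6 ] turn [ 0.19 -0.18 -0.06]
```

Request:
carry_out:
  targets:
    - [[0, -0.1, 0.2, 0.1, -0.1, 0, 2.5], [0, -0.1, 0.4, 0.1, -0.1, 0, 2.5], [0, -0.1, 0.6, 0.1, -0.1, 0, 2.5], [0, -0.1, 0.6, 0.1, -0.1, 0, 2.5], [0, -0.1, 0.6, 0.1, -0.1, 0, 2.5], [0, -0.1, 0.6, 0.1, -0.1, 0, 2.5]]

```text
t: 13.92
tcp_pos: [0.5087, -0.3343, 0.139]
tool_rot: [0.999, 0.046, 0.0, -0.0]
force: [0.2, 0.7, -4.4]
finger_gap: 0.377
gripper_force: 60.7
```

```bash
python3 - <<'E'
from h import *
for k in range(2):
    go([.5085,-.3335,.130],5.4); cams.snapshot("scene")
E
```

```text
t 13.92 tcp [ 0.5087 -0.3343  0.139 ] q6 0.71 F [ 0.2  0.7 -4.4] gap 0.377 gf 60.7 shift [-0.01 -0.08  0.9 ] turn [-0.   -0.01 -0.08]
t 13.97 tcp [ 0.5087 -0.3343  0.139 ] q6 0.71 F [-0.4 -0.7 -4.4] gap 0.376 gf 60.7 shift [-0.01 -0.08  0.9 ] turn [ 0.   -0.01 -0.08]
```

Request:
carry_out:
  targets:
    - [[0, -0.05, 0.1, 0, 0, 0, 2.5], [0, -0.05, 0.2, 0, 0, 0, 2.5], [0, -0.05, 0.3, 0, 0, 0, 2.5], [0, -0.05, 0.4, 0, 0, 0, 2.5], [0, -0.05, 0.4, 0, 0, 0, 2.5], [0, -0.05, 0.4, 0, 0, 0, 2.5]]

```text
t: 14.52
tcp_pos: [0.5086, -0.3337, 0.1349]
tool_rot: [0.999, 0.046, -0.0, -0.0]
force: [0.3, 0.8, -5.2]
finger_gap: 0.379
gripper_force: 60.7
```

Request:
carry_out:
  targets:
    - [[0, 0, 0.1, 0, 0, 0, 2.5], [0, 0, 0.2, 0, 0, 0, 2.5], [0, 0, 0.3, 0, 0, 0, 2.5], [0, 0, 0.4, 0, 0, 0, 2.5], [0, 0, 0.4, 0, 0, 0, 2.5], [0, 0, 0.4, 0, 0, 0, 2.5]]

```text
t: 15.02
tcp_pos: [0.5086, -0.3337, 0.1309]
tool_rot: [0.999, 0.046, -0.0, -0.0]
force: [0.2, 0.1, -4.5]
finger_gap: 0.381
gripper_force: 60.7
```

Request:
carry_out:
  targets:
    - [[0, 0, 0.05, 0, 0, 0, 2.5], [0, 0, 0.1, 0, 0, 0, 2.5], [0, 0, 0.15, 0, 0, 0, 2.5], [0, 0, 0.15, 0, 0, 0, 2.5], [0, 0, 0.15, 0, 0, 0, 2.5]]

```text
t: 15.43
tcp_pos: [0.5087, -0.3338, 0.13]
tool_rot: [0.999, 0.046, 0.0, 0.0]
force: [-1.4, 0.2, 0.9]
finger_gap: 0.38
gripper_force: 61.1
```

Contact came at exactly the expected seat height (0.130) with only light force. I release and retreat.

Request:
carry_out:
  targets:
    - [[0, 0, 0.15, 0, 0, 0, 3.6], [0, 0, 0.1, 0, 0, 0, 4], [0, 0, 0, 0, 0, 0, 5], [0, 0, 0, 0, 0, 0, 6], [0, 0, 0, 0, 0, 0, 6.5], [0, 0, 0, 0, 0, 0, 6.5], [0, 0, -1, 0, 0, 0, 6.5], [0, 0, -3, 0, 0, 0, 6.5], [0, 0, -6, 0, 0, 0, 6.5], [0, 0, -10, 0, 0, 0, 6.5], [0, 0, -12, 0, 0, 0, 6.5], [0, 0, -12, 0, 0, 0, 6.5]]

```text
t: 16.43
tcp_pos: [0.5112, -0.3361, 0.2563]
tool_rot: [0.999, 0.047, 0.004, 0.005]
force: [0.0, -0.1, 0.0]
finger_gap: 0.761
gripper_force: 0.0
```

```bash
python3 - <<'E'
from h import *
go([.5085,-.3335,.25],5.4); cams.snapshot("wrist"); cams.snapshot("wrist")
i=cams.camera_info("wrist"); im=cv2.cvtColor(cams.snapshot("wrist"),cv2.COLOR_RGB2BGR); cv2.imwrite("pics/w9.png",im)
m=(im[:,:,0].astype(int)>im[:,:,2]+3).astype(np.uint8)
c=np.vstack(cv2.findContours(m,0,1)[0])[:,0].astype(float); P=fplane(i,c,.105)[:,:2]; x=np.array([.506,-.333])
for k in range(4):
    Q=P[abs(np.hypot(*(P-x).T)-.0885)<.004]; x,e,r=circ(Q,.088); print(len(Q),x.round(4),e.round(4),r.round(4))
h=cv2.cvtColor(im,cv2.COLOR_BGR2HSV); g=((h[:,:,1]<40)&(im.max(2)>120)).astype(np.uint8); n,l,s,cc=cv2.connectedComponentsWithStats(g)
for k in range(1,n):
    if s[k,4]>300 and 100<cc[k][1]<330: print("knob?",s[k],fplane(i,cc[k],.135).round(4))
sc,s=snap("scene","pics/s9.png"); a=cv2.cvtColor(sc,cv2.COLOR_RGB2BGR)
c=np.vstack(cv2.findContours((a[:,:,0].astype(int)>a[:,:,2]+3).astype(np.uint8),0,1)[0])[:,0].astype(float)
P=onplane(s,c,.105)[:,:2]; x=np.array([.512,-.331])
for k in range(3):
    Q=P[(abs(np.hypot(*(P-x).T)-.09)<.005)&(P[:,0]<.53)]; x,e,r=circ(Q,.09); print("scene",len(Q),x.round(4),e.round(4))
E
```

```text
t 16.43 tcp [ 0.5112 -0.3361  0.2563] q6 0.71 F [ 0.  -0.1  0. ] gap 0.761 gf 0.0 shift [-0.25 -0.29  0.62] turn [ 0.55 -0.49 -0.06]
394 [ 0.5066 -0.3341] 0.0015 0.0869
401 [ 0.5067 -0.3344] 0.0015 0.0869
402 [ 0.5067 -0.3345] 0.0015 0.0869
402 [ 0.5067 -0.3345] 0.0015 0.0869
knob? [ 293  179   42   46 1535] [[ 0.5087 -0.3344  0.135 ]]
knob? [582 196  58  40 976] [[ 0.526  -0.7032  0.135 ]]
knob? [211 240  31  44 497] [[ 0.4474 -0.2611  0.135 ]]
knob? [387 240  31  43 486] [[ 0.4623 -0.4184  0.135 ]]
knob? [ 237  281  107   55 4340] [[ 0.4031 -0.3198  0.135 ]]
scene 26 [ 0.5165 -0.3324] 0.0017
scene 43 [ 0.5193 -0.3311] 0.0015
scene 75 [ 0.5212 -0.3289] 0.0019
```

The wrist fit puts the lid at (0.5067,-0.3345) against the pot at (0.506,-0.334), so it is centred within about 1 mm and at the seat height. I hand in.

```bash
python3 -c "
from station import sign_off; print(sign_off())"
```

```text
the job is handed in; nothing more can be done
None
```

I laid the spatula flat on the board, set the lid gently on the pot (level, centred within about 1 mm by the wrist camera) and handed the job in; no verdict came back, and I viewed 11 pictures against the limit of 10.

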